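Gather loose caps in the tray corner of the sample in work

TASK

One of the three sample jars (orange contents; blue cap; or black contents) stands on the green place of the sample board. Take the carrying tray by its bar handle, lift it clear of the bench, and tilt it about 25 degrees so that, without spilling any, all three loose red caps slide together into the corner marked in that jar's colour (orange, blue or black). Finish while still holding the tray like that, tilted and touching neither bench nor anything that stands on it, with the caps at rest in the corner inside it; leave the jars and the black marker alone.

Things in the scene. Friction and masses are not known exactly. Their poses are not given: they have to be found in the camera images.
- tray: open white plastic tray, loose, about 0.35 kg, 150 mm along its x, 210 mm along y, walls 40 mm high, 4 mm thick, floor 4 mm; origin at the centre of its underside, z up; bar handle along y on an upright at each short end. Corner clips and floor squares: orange (+x,+y), blue (+x,-y), black (-x,+y), none (-x,-y). Starts upright at any yaw
- tray_handle (a point): middle of the tray's bar handle, 91 mm above the underside of the tray, over its centre; the bar is 16 mm thick along the tray's x, 22 mm high (80 to 102 mm above the underside), runs along the tray's y, grey sleeve in its middle 110 mm; open space under it down to the 47 mm high rim clips and the caps
- corner_orange (a point): inner corner of the tray (orange) where the two walls meet the floor; in the tray's frame at (71, 101, 4) mm; turns with the tray
- corner_blue (a point): inner corner of the tray (blue) where the two walls meet the floor; in the tray's frame at (71, -101, 4) mm; turns with the tray
- corner_black (a point): inner corner of the tray (black) where the two walls meet the floor; in the tray's frame at (-71, 101, 4) mm; turns with the tray
- corner_plain (a point): inner corner of the tray (plain white, no mark) where the two walls meet the floor; in the tray's frame at (-71, -101, 4) mm; turns with the tray
- cap_1: loose round screw cap, red plastic, 28 mm in diameter and 12 mm high, 15 g, slippery on the tray (friction about 0.15 against its floor, its walls and each other); origin at the centre of its underside; starts lying flat on the tray's floor
- cap_2: loose round screw cap, red plastic, 28 mm in diameter and 12 mm high, 15 g, slippery on the tray (friction about 0.15 against its floor, its walls and each other); origin at the centre of its underside; starts lying flat on the tray's floor
- cap_3: loose round screw cap, red plastic, 28 mm in diameter and 12 mm high, 15 g, slippery on the tray (friction about 0.15 against its floor, its walls and each other); origin at the centre of its underside; starts lying flat on the tray's floor
- jar_orange: upright closed screw-top sample jar, orange contents, white cap with a round orange sticker on top, 41 mm wide, 63 mm high; origin at the centre of its underside; loose, must be left standing where it is
- jar_blue: upright closed screw-top sample jar, white contents and dark blue cap, 44 mm wide, 69 mm high; origin at the centre of its underside; loose, must be left standing where it is
- jar_black: upright closed screw-top sample jar, black contents, white cap with a round black sticker on top, 50 mm wide, 78 mm high; origin at the centre of its underside; loose, must be left standing where it is
- green_place (a point): centre of the green disc (72 mm across) on top of the fixed grey sample board (85 x 260 x 8 mm); the two other places, 85 and 170 mm along the board, are white discs. One jar stands on the green place, within 10 mm of its centre, the two others on the white ones
- scale: white and blue top-pan laboratory scale behind the tray, fixed, 186 x 157 x 60 mm; origin at the centre of its underside
- marker_black: black-capped marker lying on the bench, 16 x 138 x 18 mm; origin at the centre of its underside; to be left alone
Not all that is in view belongs to the job. There is more than one size of the jar_orange; the job needs the larger.

How it is judged (in metres and radians):
On the way:
1. the tray is held by the fingers, clear of the bench at all four corners (contact force between the fingers and tray above 1 N and height (world z) of each of corner_orange, corner_blue, corner_black, corner_plain above 0.02 m), for 0.2 s.
At the end, for the whole second after the job is handed in: Fingers hold the tray still, tilted 15 to 40 degrees, its floor corners over 20 mm above the bench, touching no scale, board, jar or marker; all three caps at rest (under 30 mm/s), each within 85 mm of the inner corner in the colour of the jar on the green place (all of step 1 and angle between tray's own z axis and vertical between 0.26 and 0.7 rad and linear speed of each of tray, cap_1, cap_2, cap_3 below 0.03 m/s and contact force between tray and sample_board below 0.3 N and contact force between tray and jar_orange below 0.3 N and contact force between tray and jar_blue below 0.3 N and contact force between tray and jar_black below 0.3 N and contact force between tray and marker_black below 0.3 N and contact force between tray and scale below 0.3 N and ((horizontal distance between jar_orange and green_place below 0.03 m and distance between each of cap_1, cap_2, cap_3 and corner_orange below 0.085 m) or (horizontal distance between jar_blue and green_place below 0.03 m and distance between each of cap_1, cap_2, cap_3 and corner_blue below 0.085 m) or (horizontal distance between jar_black and green_place below 0.03 m and distance between each of cap_1, cap_2, cap_3 and corner_black below 0.085 m))); the arm keeps its last pose, push and grip.
It fails at once if the jar orange is displaced or tipped (distance of jar_orange from where it was at the start of the episode above 0.03 m or angle between jar_orange's own z axis and vertical above 0.4 rad).
It fails at once if the jar blue is displaced or tipped (distance of jar_blue from where it was at the start of the episode above 0.03 m or angle between jar_blue's own z axis and vertical above 0.4 rad).
It fails at once if the jar black is displaced or tipped (distance of jar_black from where it was at the start of the episode above 0.03 m or angle between jar_black's own z axis and vertical above 0.4 rad).
It fails at once if the marker black is displaced or tipped (distance of marker_black from where it was at the start of the episode above 0.03 m).
It fails at once if a cap falls out of the tray (distance between any of cap_1, cap_2, cap_3 and tray_handle above 0.19 m).
It also fails if it takes over 35 s, if anything falls off the work surface, if the arm or the gripper's body presses on something with over 40 N, if the wrist force passes 120 N, or if a joint passes its speed limit or range.

ROBOT

A 6-joint arm with a two-finger parallel gripper is mounted at the origin on a cart in front of the work surface, level with it; the furniture and walls round the work are solid. World frame = base frame: x ahead of the robot, y to its left, z up, the work surface at z = 0. Lengths are in m, angles in degrees, forces in N, time in s.
With the tool pointing down it reaches from about 0.35 to 0.925 m from the base axis. Payload 6.4 kg.
Tool frame: the origin (TCP) lies at the very end of the fingers, on their centre line; the grasp point (between the pads) lies 19 mm behind it; z points along the fingers, y is the line along which they close (so a half turn about z gives the same grasp; the last joint's range is limited). The gripper opens to 94 mm and grips with 3 to 60 N. Pads are 16 mm wide; open, the fingers measure 119 mm over their backs; the gripper's body (75 mm by 177 mm) begins 78 mm behind the grasp point.
Start: joints at [57.634, 14.043, 89.255, -0, 76.702, -9.975], TCP at [0.248, 0.601, 0.205] pointing down, gripper open.
Joint ranges: [-179.41, 179.41], [-58.25, 129.5], [7.25, 145.43], [-54.29, 234.29], [11.92, 165.04], [-157.13, 157.13]. Speed limits (degrees/s): [147.25, 147.25, 180, 180, 180, 180].

INTERFACE

Orientations are given as [roll, pitch, yaw] about the fixed x, y, z axes, in that order (R = Rz(yaw) Ry(pitch) Rx(roll)).
In Python, from bench import telemetry, viewer, order gives the robot as it stands.
- The arm moves only by the shell command python3 -m handwheel 'ROWS' [FORCE]. ROWS is a JSON object of lists of equal length, an entry for each row: "twist": the turn, a rotation vector about the tool's x, y, z as a fraction of full scale, a list of three; "slide": the shift along the tool's x, y, z as a fraction of full scale, a list of three; "claw": the closure, from 0 (fully open) to 1 (shut). A call has 1 to 10 rows; each row shifts and turns the commanded pose from where the row before left it, along the tool's axes as they then stand; what a row does not reach is not made up. Full scale, the value 1, is 0.03 m for a shift and 6 degrees for a turn. A row lasts 1/12 s, in which the tool goes at most 41.7 mm and 7.16 degrees, less where a joint would pass 70% of its speed; a pose out of reach is approached as far as the arm can. A call with a number of a shift or a turn outside -1 to 1 is refused whole. A call with a gripper value outside its range is refused whole. The fingers move at their own pace and stop on an object; FORCE is the grip in N (left out, the last holds). Time passes only in rows, so rows that do not move let the fingers close. It gives the time, the measured TCP pose, the force, the opening and the grip force at its end, in the units of the state.
- telemetry.observe(): the state, without advancing time (a new reading comes with each control period).
- viewer.capture(name): name is "scene" or "side" or "wrist"; returns the picture (420x560x3 uint8, blue, green, red); there is no depth.
- viewer.calibration(name): a dict with "camera_matrix" (3x3 intrinsics, pixels), "distortion" ([k1, k2, p1, p2, k3] as OpenCV has them; the pictures are not rectified), "rvec" (rotation vector, rad) and "tvec" (3), from world to camera coordinates, as OpenCV has them; the wrist camera has in their place "hand_eye" (4x4, takes a point from camera to tool coordinates, whose origin is the TCP and whose axes are the flange's). Camera axes: x right, y down, z forward; pixel columns grow to the right and rows downward; lengths in m; the calibration is good to about 2 mm. A picture is of the moment at which its call begins: read the wrist's pose just before it. calibration takes no time and is no camera call.
- order.hand_in(): hands the job in; it is judged then, once.
The state is a dict: "clock": time; "q": joint angles; "joint_velocities": joint speeds; "effort": joint torques, N m; "ee_pos": TCP position; "ee_rot": TCP orientation; "ft_force": force on the tool from outside, world axes, zero at the start; "wrist_torque": the same for the moment, N m; "width": opening from 0.0 (shut) to 1.0 (fully open); "grasp_force": force on a finger pad.
Only numpy, scipy, OpenCV 4.12 (cv2) and the standard library are available. Lean on these libraries where they do the work, as an engineer would, in place of code of your own. Each camera call takes 0.05 s, during which the arm holds its last target. There are 200 camera calls.

## Working session

There is one attempt and no reset: what is moved stays moved. The work goes in short steps, Python scripts to look and compute and a shell command to move; the robot and the scene stay as the last step left them, time stands still between calls to the robot, and variables do not carry over. Pictures are saved under pics/ and viewed, at most 10 in all, crops included, and the job is handed in when it is done.

```bash
mkdir -p pics; python3 - <<'E'
from bench import telemetry, viewer
import cv2,numpy as np
print(telemetry.observe())
a=viewer.capture("scene");b=viewer.capture("side")
cv2.imwrite("pics/scene.png",a);cv2.imwrite("pics/side.png",b)
for n in("scene","side","wrist"):print(n,viewer.calibration(n))
E
```

```text
{'clock': 0.0, 'q': array([ 5.76346796e+01,  1.40830643e+01,  8.93263952e+01,  2.40336834e-04,
        7.67018394e+01, -9.97545517e+00]), 'joint_velocities': array([ 0.00650011, -0.03157843, -0.05257352, -0.03840906,  0.05498864,
       -0.02661665]), 'effort': array([-3.83904071e-04, -4.15842891e+01, -3.14594936e+01,  6.84794364e-02,
        3.33982171e-02, -1.45046747e-04]), 'ee_pos': array([0.24725022, 0.60047107, 0.20434322]), 'ee_rot': array([-1.79890424e+02, -1.95101348e-02,  1.57610061e+02]), 'ft_force': array([ 0.38242915, -0.44377088, -0.18548161]), 'wrist_torque': array([0.02857718, 0.00540032, 0.03655048]), 'grasp_force': 0.0, 'width': 0.9990990381619003}
scene {'camera_matrix': array([[444.86666351,   0.        , 279.82569387],
       [  0.        , 444.86666351, 214.95730545],
       [  0.        ,   0.        ,   1.        ]]), 'distortion': array([0.01386227, 0.        , 0.        , 0.        , 0.        ]), 'rvec': array([ 2.0684954 , -0.65977125,  0.32877324]), 'tvec': array([-0.38504279,  0.31699287,  0.68552976])}
side {'camera_matrix': array([[408.60945093,   0.  
[... 244 characters left out ...]
2.57832687,  1.55423393]), 'tvec': array([0.59540862, 0.05143466, 1.12923157])}
wrist {'camera_matrix': array([[301.09575272,   0.        , 278.02284733],
       [  0.        , 301.09575272, 205.89841388],
       [  0.        ,   0.        ,   1.        ]]), 'distortion': array([-0.02996955,  0.        ,  0.        ,  0.        ,  0.        ]), 'hand_eye': array([[ 8.69812361e-05, -9.68815174e-01, -2.47784485e-01,
         7.23967871e-02],
       [ 9.99999682e-01, -1.12050989e-04,  7.89145079e-04,
         1.01834431e-03],
       [-7.92300223e-04, -2.47784475e-01,  9.68814857e-01,
        -1.79338588e-01],
       [ 0.00000000e+00,  0.00000000e+00,  0.00000000e+00,
         1.00000000e+00]])}
```

View pics/scene.png

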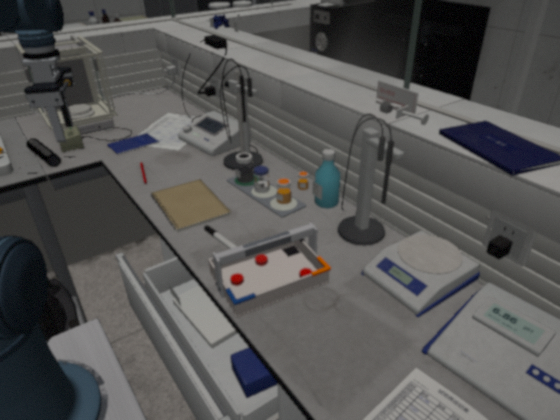

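View pics/side.png

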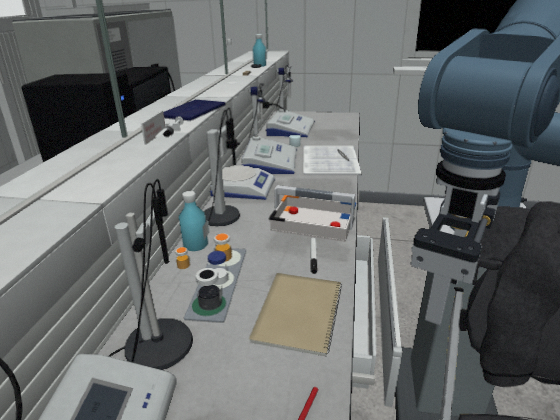

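The side view shows the green disc at about (208,300) with a jar with black contents on it. The blue-capped jar is at (217,262). There are two orange jars: the larger at (222,245) stands on the board, and the smaller at (182,258) is off it. The tray is at about (315,210) in side and (270,270) in scene. I'll enlarge both.

```bash
python3 - <<'E'
import cv2,numpy as np
a=cv2.imread("pics/scene.png");b=cv2.imread("pics/side.png")
A=cv2.resize(a[215:315,195:345],None,fx=5,fy=5,interpolation=cv2.INTER_CUBIC)
B=np.hstack([cv2.resize(b[225:325,165:265],(400,400),interpolation=cv2.INTER_CUBIC),cv2.resize(b[170:270,260:360],(400,400),interpolation=cv2.INTER_CUBIC)])
cv2.imwrite("pics/cA.png",A);cv2.imwrite("pics/cB.png",B)
E
```

```text
(no output)
```

View pics/cA.png

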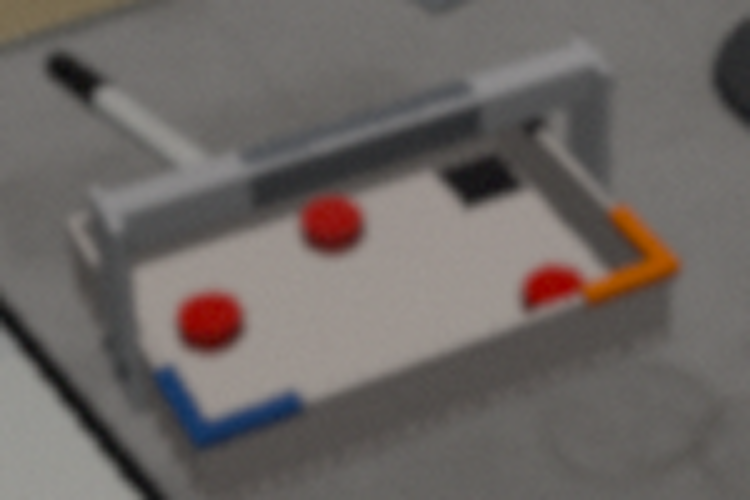

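View pics/cB.png

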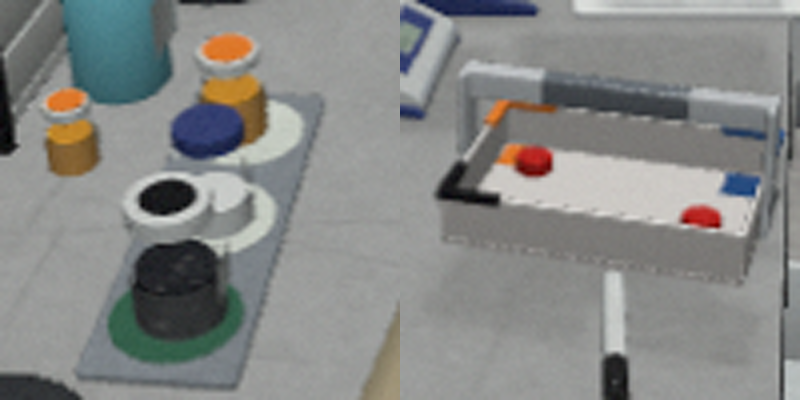

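The black-content jar stands on the green place, so the target is the black corner (-x,+y). Now I'll fit the tray pose.

```bash
cat > h.py <<'E'
import cv2,numpy as np
from scipy.spatial.transform import Rotation as R
from scipy.optimize import least_squares
from bench import telemetry,viewer
def proj(n,P):
    c=viewer.calibration(n)
    return cv2.projectPoints(np.array(P,float).reshape(-1,1,3),c["rvec"],c["tvec"],c["camera_matrix"],c["distortion"])[0][:,0]
def unproj(n,uv,z):
    c=viewer.calibration(n);u=cv2.undistortPoints(np.array(uv,float).reshape(-1,1,2),c["camera_matrix"],c["distortion"])[:,0]
    Rm=R.from_rotvec(c["rvec"]).as_matrix();o=-Rm.T@c["tvec"];d=np.c_[u,np.ones(len(u))]@Rm
    return o+d*((z-o[2])/d[:,2])[:,None]
E
python3 - <<'E'
from h import *
sc=lambda x,y:(x/5-.4+195,y/5-.4+215)
sd=lambda x,y:((x-400)/4-.375+260,y/4-.375+170)
S=[((75,-105,47),sc(203,432)),((75,105,47),sc(678,262)),((8,-55,80),sc(250,205)),((8,55,80),sc(480,137)),((8,-55,102),sc(250,175)),((8,55,102),sc(480,105))]
D=[((-75,105,47),sd(440,192)),((75,105,47),sd(503,103)),((-8,55,102),sd(545,72)),((-8,-55,102),sd(690,90))]
def T(p,P): return R.from_euler('z',p[2]).apply(np.array(P)/1000)+[p[0],p[1],0]
def res(p): return np.r_[(proj("scene",T(p,[a for a,_ in S]))-[b for _,b in S]).ravel(),(proj("side",T(p,[a for a,_ in D]))-[b for _,b in D]).ravel()]
c0=unproj("scene",[sc(360,300)],0.01)[0]
for y0 in range(-180,180,45):
    s=least_squares(res,[c0[0],c0[1],np.radians(y0)],loss='soft_l1');print(round(s.cost,1),s.x[:2],np.degrees(s.x[2])) 
    if y0==-180 or s.cost<best.cost: best=s
print(res(best.x).reshape(-1,2).round(1).tolist())
p=best.x
print("scene caps, tray frame",[ (R.from_euler('z',-p[2]).apply(unproj("scene",[sc(*c)],0.016)[0]-[p[0],p[1],0])*1000).round().tolist() for c in [(333,218),(210,315),(553,285)]])
q=lambda x,y:(x/4-.375+165,y/4-.375+225)
print("board disc",unproj("side",[q(175,318)],0.008),"marker tip, end",unproj("side",[sd(615,275),sd(615,390)],0.009),unproj("scene",[sc(65,65)],.009))
print("jars",unproj("side",[q(165,195)],.086),unproj("side",[q(208,125)],.077),unproj("side",[q(228,48)],.07))
print("scale near, stand base",unproj("scene",[(380,290),(363,265),(362,230)],0))
E
```

```text
14.8 [0.47948204 0.05825175] -96.79330929082442
14.8 [0.47948205 0.05825174] -96.7933191676444
14.8 [0.47948205 0.05825174] -96.79331932528264
14.8 [0.47948204 0.05825175] -96.79330757533667
14.8 [0.47948204 0.05825175] -96.79330886742888
14.8 [0.47948204 0.05825175] -96.7933079858425
14.8 [0.47948204 0.05825175] 263.20669196886337
14.8 [0.47948204 0.05825175] 263.206696191386
[[0.1, -0.3], [-0.2, -1.9], [-0.6, 3.1], [1.9, 0.2], [-1.4, 0.2], [1.9, -2.1], [0.4, -2.0], [0.2, -3.0], [-1.7, 1.5], [1.6, 1.4]]
scene caps, tray frame [[-49.0, 8.0, 16.0], [-17.0, -65.0, 16.0], [37.0, 69.0, 16.0]]
board disc [[0.66056753 0.44673601 0.008     ]] marker tip, end [[0.46997035 0.15784243 0.009     ]
 [0.45646058 0.28382465 0.009     ]] [[0.45544969 0.29247985 0.009     ]]
jars [[0.65856674 0.44303672 0.086     ]] [[0.661147   0.36767158 0.077     ]] [[0.67826341 0.278617   0.07      ]]
scale near, stand base [[ 0.64406334 -0.10734269  0.        ]
 [ 0.67143318 -0.02894596  0.        ]
 [ 0.76207301  0.06963315  0.        ]]
```

Tray fit: centre (0.479, 0.058), yaw -96.8°. The cap positions fall inside the tray, so it checks out. Next: travel to above the handle.

```bash
python3 -m handwheel '{"twist":[[0,0,0],[0,0,0],[0,0,0],[0,0,0],[0,0,0],[0,0,0],[0,0,0],[0,0,0],[0,0,0],[0,0,0]],"slide":[[-0.7,-0.69,0],[-0.7,-0.69,0],[-0.7,-0.69,0],[-0.7,-0.69,0],[-0.7,-0.69,0],[-0.7,-0.69,0],[-0.7,-0.69,0],[-0.7,-0.69,0],[-0.7,-0.69,0],[-0.7,-0.69,0]],"claw":[0,0,0,0,0,0,0,0,0,0]}' && python3 -m handwheel '{"twist":[[0,0,0],[0,0,0],[0,0,0],[0,0,0],[0,0,0],[0,0,0],[0,0,0],[0,0,0],[0,0,0],[0,0,0]],"slide":[[-0.7,-0.69,0],[-0.7,-0.69,0],[-0.7,-0.69,0],[-0.7,-0.69,0],[-0.7,-0.69,0],[-0.7,-0.69,0],[-0.7,-0.69,0],[-0.7,-0.69,0],[-0.7,-0.69,0],[-0.7,-0.69,0]],"claw":[0,0,0,0,0,0,0,0,0,0]}' && python3 -m handwheel '{"twist":[[0,0,-0.87],[0,0,-0.87],[0,0,-0.87],[0,0,0],[0,0,0]],"slide":[[0,0,0],[0,0,0],[0,0,0],[0,0,0],[0,0,0]],"claw":[0,0,0,0,0]}'
python3 - <<'E'
from h import *
s=telemetry.observe();print(s["ee_pos"],s["ee_rot"],s["q"],s["clock"])
w=viewer.capture("wrist");cv2.imwrite("pics/w1.png",w)
c=viewer.calibration("wrist");np.savez("w1.npz",p=s["ee_pos"],r=s["ee_rot"])
Tt=np.eye(4);Tt[:3,:3]=R.from_euler('xyz',s["ee_rot"],degrees=True).as_matrix();Tt[:3,3]=s["ee_pos"]
W=np.linalg.inv(Tt@c["hand_eye"])
P=R.from_euler('z',-96.8,degrees=True).apply(np.array([[8,55,102],[-8,55,102],[8,-55,102],[-8,-55,102],[75,105,47],[-75,105,47],[75,-105,47]])/1000)+[.4795,.0583,0]
print(cv2.projectPoints(P,cv2.Rodrigues(W[:3,:3])[0],W[:3,3],c["camera_matrix"],c["distortion"])[0][:,0].round(1).tolist())
E
```

```text
clock: 0.93
ee_pos: [0.3629, 0.3282, 0.2051]
ee_rot: [-180.0, -0.0, 157.6]
ft_force: [0.6, -0.5, -0.5]
width: 1.0
grasp_force: 0.0
clock: 1.77
ee_pos: [0.4783, 0.0568, 0.2052]
ee_rot: [-180.0, -0.0, 157.6]
ft_force: [-0.1, 0.5, 0.6]
width: 1.004
grasp_force: 0.0
clock: 2.18
ee_pos: [0.478, 0.0582, 0.2051]
ee_rot: [-180.0, -0.0, 173.1]
ft_force: [-1.1, -0.8, -0.4]
width: 1.0
grasp_force: 0.0
[0.47796294 0.05824016 0.20512149] [-1.79998942e+02 -3.76084268e-02  1.73135772e+02] [-6.57623946e+00 -9.21433067e+00  1.13309284e+02 -8.95394082e-04
  7.59426603e+01 -8.97117943e+01] 2.1833
[[269.1, 259.7], [284.8, 259.7], [268.1, 149.8], [285.4, 149.7], [216.5, 278.3], [337.8, 278.2], [206.4, 99.0]]
```

View pics/w1.png

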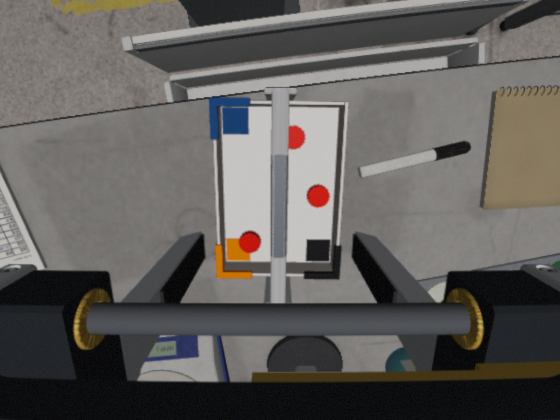

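Wrist view: the sleeve spans (280,155) to (279,257), which agrees with the fit to about 2 mm. The caps are at (293,137), (318,196) and (250,243), and the black square is at (317,250). I'll descend and grip.

```bash
python3 -m handwheel '{"twist":[[0,0,0],[0,0,0],[0,0,0],[0,0,0],[0,0,0],[0,0,0],[0,0,0],[0,0,0]],"slide":[[0,0.07,0.7],[0,0,0.7],[0,0,0.7],[0,0,0.7],[0,0,0.7],[0,0,0.6],[0,0,0.33],[0,0,0]],"claw":[0,0,0,0,0,0,0,0]}' 60 && python3 -m handwheel '{"twist":[[0,0,0],[0,0,0],[0,0,0],[0,0,0],[0,0,0],[0,0,0],[0,0,0],[0,0,0],[0,0,0],[0,0,0]],"slide":[[0,0,0],[0,0,0],[0,0,0],[0,0,0],[0,0,0],[0,0,0],[0,0,0],[0,0,0],[0,0,0],[0,0,0]],"claw":[1,1,1,1,1,1,1,1,1,1]}' 60
```

```text
clock: 2.9
ee_pos: [0.4766, 0.0607, 0.0703]
ee_rot: [-180.0, -0.3, 173.2]
ft_force: [-0.9, 0.7, -0.2]
width: 1.006
grasp_force: 0.0
clock: 3.73
ee_pos: [0.4785, 0.0603, 0.0725]
ee_rot: [-180.0, -0.0, 173.3]
ft_force: [0.1, 0.7, 0.1]
width: 0.325
grasp_force: 0.0
```

```bash
python3 -m handwheel '{"twist":[[0,0,0],[0,0,0],[0,0,0],[0,0,0],[0,0,0],[0,0,0],[0,0,0],[0,0,0]],"slide":[[0,0,0],[0,0,0],[0,0,0],[0,0,0],[0,0,0],[0,0,0],[0,0,0],[0,0,0]],"claw":[1,1,1,1,1,1,1,1]}' 60
```

```text
clock: 4.4
ee_pos: [0.4784, 0.0603, 0.0725]
ee_rot: [-180.0, -0.0, 173.3]
ft_force: [0.0, -2.0, -0.1]
width: 0.168
grasp_force: 60.0
```

Gripped, with the opening at 15.8 mm. Lifting.

```bash
python3 -m handwheel '{"twist":[[0,0,0],[0,0,0],[0,0,0],[0,0,0],[0,0,0],[0,0,0],[0,0,0],[0,0,0],[0,0,0],[0,0,0]],"slide":[[0,0,-0.2],[0,0,-0.4],[0,0,-0.6],[0,0,-0.7],[0,0,-0.7],[0,0,-0.7],[0,0,-0.7],[0,0,-0.6],[0,0,-0.4],[0,0,-0.2]],"claw":[1,1,1,1,1,1,1,1,1,1]}' 60 && python3 -m handwheel '{"twist":[[0,0,0],[0.08,0.08,0],[0.16,0.16,0],[0.16,0.16,0],[0.16,0.16,0],[0.16,0.16,0],[0.16,0.16,0],[0.16,0.16,0],[0.16,0.16,0],[0.16,0.16,0]],"slide":[[0,0,0],[0,0,0],[0,0,0],[0,0,0],[0,0,0],[0,0,0],[0,0,0],[0,0,0],[0,0,0],[0,0,0]],"claw":[1,1,1,1,1,1,1,1,1,1]}' 60 && python3 -m handwheel '{"twist":[[0.16,0.16,0],[0.16,0.16,0],[0.16,0.16,0],[0.16,0.16,0],[0.16,0.16,0],[0.16,0.16,0],[0.16,0.16,0],[0.16,0.16,0],[0.16,0.16,0],[0.16,0.16,0]],"slide":[[0,0,0],[0,0,0],[0,0,0],[0,0,0],[0,0,0],[0,0,0],[0,0,0],[0,0,0],[0,0,0],[0,0,0]],"claw":[1,1,1,1,1,1,1,1,1,1]}' 60 && python3 -m handwheel '{"twist":[[0.08,0.08,0],[0,0,0],[0,0,0],[0,0,0],[0,0,0],[0,0,0],[0,0,0],[0,0,0],[0,0,0],[0,0,0]],"slide":[[0,0,0],[0,0,0],[0,0,0],[0,0,0],[0,0,0],[0,0,0],[0,0,0],[0,0,0],[0,0,0],[0,0,0]],"claw":[1,1,1,1,1,1,1,1,1,1]}' 60
python3 - <<'E'
from h import *
w=np.hstack([cv2.resize(viewer.capture("scene")[140:340,180:380],(400,400),interpolation=cv2.INTER_CUBIC),cv2.resize(viewer.capture("side")[120:270,230:380],(400,400),interpolation=cv2.INTER_CUBIC)])
cv2.imwrite("pics/t1.png",w);cv2.imwrite("pics/w2.png",viewer.capture("wrist"))
E
```

```text
clock: 5.23
ee_pos: [0.4789, 0.0604, 0.2301]
ee_rot: [180.0, 0.1, 173.3]
ft_force: [0.9, -0.2, -3.9]
width: 0.165
grasp_force: 60.0
clock: 6.07
ee_pos: [0.4786, 0.0604, 0.2285]
ee_rot: [-171.7, -8.2, 172.7]
ft_force: [-0.1, -0.1, -3.2]
width: 0.166
grasp_force: 60.0
clock: 6.9
ee_pos: [0.4785, 0.0603, 0.2285]
ee_rot: [-161.6, -17.5, 170.4]
ft_force: [-0.9, -0.5, -4.1]
width: 0.162
grasp_force: 60.0
clock: 7.73
ee_pos: [0.4785, 0.0603, 0.2286]
ee_rot: [-161.1, -17.9, 170.3]
ft_force: [0.1, -0.1, -4.3]
width: 0.162
grasp_force: 60.0
```

View pics/t1.png

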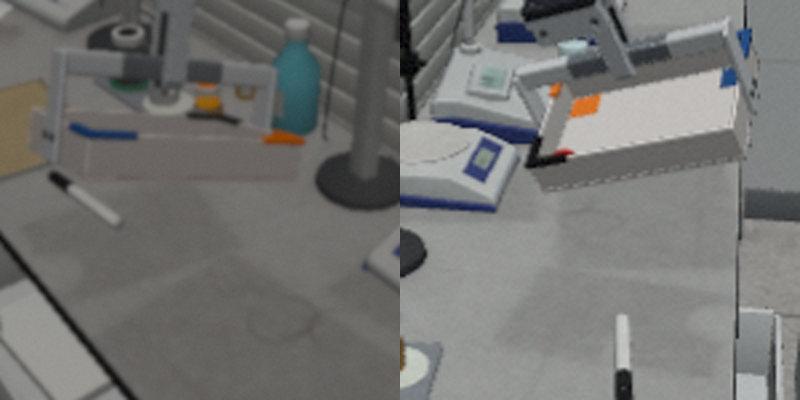

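View pics/w2.png

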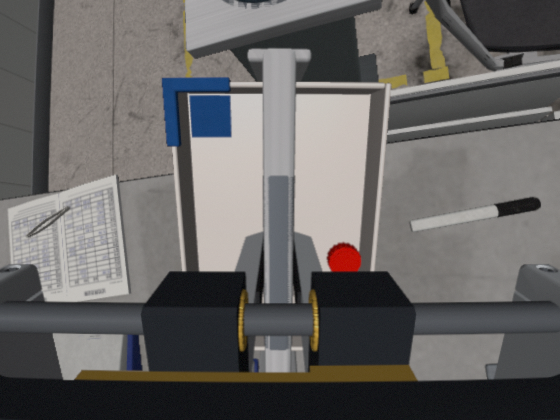

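Wrist view: the tray is square in the grip. One cap shows at (345,260), and the rest are hidden near the black corner behind the fingers. Side view: cap red shows at about (563,155) in the crop, next to the black clip. I'll check the visible cap's tray coordinates and how red shows in the raw side image.

```bash
python3 - <<'E'
from h import *
c=viewer.calibration("wrist");H=c["hand_eye"]
u=cv2.undistortPoints(np.array([[[345.,258]]]),c["camera_matrix"],c["distortion"])[0,0]
d=H[:3,:3]@[*u,1];o=H[:3,3];p=o+d*((0.0565-o[2])/d[2]);t=np.array([-p[1],-p[0]])*1000
print("cap tray xy",t,"dist corner",np.hypot(*(t-[-71,101])))
s=telemetry.observe();M=R.from_euler('xyz',s["ee_rot"],degrees=True).as_matrix();print("tilt",np.degrees(np.arccos(-M[2,2])))
def w(P):P=np.array(P)/1000;return s["ee_pos"]+(np.c_[-P[:,1],-P[:,0],.0725-P[:,2]])@M.T
print("corner z",w([[71,101,4],[71,-101,4],[-71,101,4],[-71,-101,4]])[:,2])
print("predicted side px: black clip, cap tops", proj("side",w([[-75,105,47],[-57,87,16],[-57,59,16],[-57,31,16],[-29,87,16]])).round(1).tolist())
a=viewer.capture("side");cv2.imwrite("pics/s2.png",cv2.resize(a[145:205,270:350],None,fx=10,fy=10,interpolation=cv2.INTER_CUBIC))
E
```

```text
cap tray xy [-58.16820203  33.95221195] dist corner 68.26463887948094
tilt 25.796071319460502
corner z [0.15764843 0.21980442 0.11395226 0.17610825]
predicted side px: black clip, cap tops [[277.1, 179.4], [289.3, 182.3], [298.8, 180.6], [308.6, 178.8], [291.5, 175.5]]
```

View pics/s2.png

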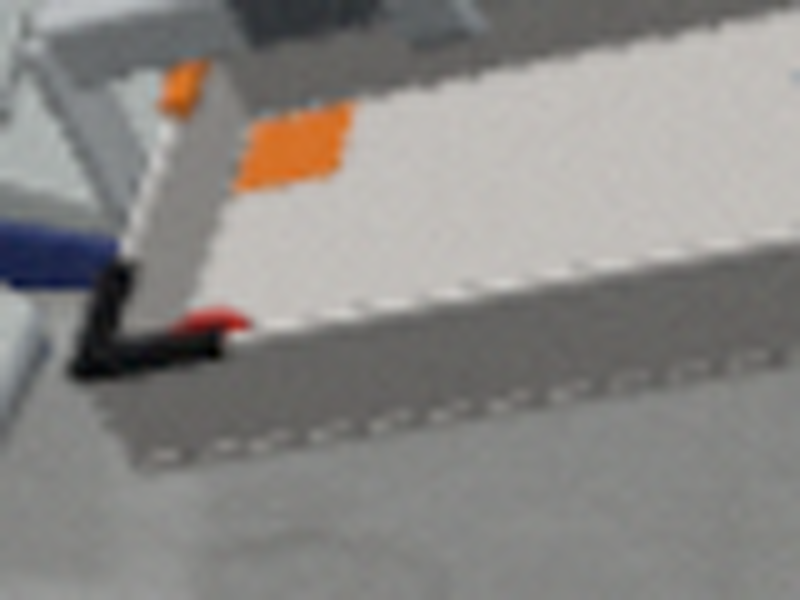

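Enlarged side view: a cap edge shows at (211,320) in the crop, tucked behind the black clip, and the rest of the floor is empty. The visible cap is 68 mm from the black corner along the wall. It is stopped there, so the third hidden cap must be between it and the corner. Tilt is 25.8° and the floor corners are over 110 mm up. Handing in.

```bash
python3 -c "
from bench import order
print(order.hand_in())"
```

```text
the job is handed in; nothing more can be done
None
```

I handed the job in with the tray held clear of everything at about 26° and the caps slid to the black corner, since the black jar is on the green place; I could see only two of the three caps and inferred the third is between them, and no verdict came back.

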